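Check a brake lever against its stop

ROBOT

A 6-joint arm with a two-finger parallel gripper is mounted at the origin on a cart in front of the work surface, level with it; the furniture and walls round the work are solid. World frame = base frame: x ahead of the robot, y to its left, z up, the work surface at z = 0. Lengths are in m, angles in rad, forces in N, time in s.
With the tool pointing down it reaches from about 0.4 to 0.825 m from the base axis. Payload 7 kg.
Tool frame: the origin (TCP) lies at the very end of the fingers, on their centre line; the grasp point (between the pads) lies 19 mm behind it; z points along the fingers, y is the line along which they close (so a half turn about z gives the same grasp; the last joint's range is limited). The gripper opens to 88 mm and grips with 3 to 60 N. Pads are 19 mm wide; open, the fingers measure 130 mm over their backs; the gripper's body (78 mm by 193 mm) begins 47 mm behind the grasp point.
Start: joints at [-0.859, 0.359, 0.012, 0, -1.224, -0.288], TCP at [0.278, -0.615, 0.197] pointing down, gripper open.
Joint ranges: [-3.07, 3.07], [-1.43, 2.12], [-1.02, 1.25], [-3.03, 1.67], [-3.05, -0], [-3.03, 3.03]. Speed limits (rad/s): [2.39, 2.39, 3.01, 3.14, 3.14, 3.14].

INTERFACE

Orientations are given as [roll, pitch, yaw] about the fixed x, y, z axes, in that order (R = Rz(yaw) Ry(pitch) Rx(roll)).
In Python, from station import arm gives the robot as it stands. The module is installed in compiled form; this text tells all that it offers.
- The arm moves only by the shell command python3 -m crank 'ROWS' [FORCE]. ROWS is JSON, a list of rows, each an object of numbers: "dx", "dy", "dz": the shift along the world's x, y, z in m; "twist": the turn about the world's z in degrees; "grip": the opening, from -1 (shut) to 1 (fully open). A call has exactly 5 rows; each row is the pose to reach, as a shift and turn from the pose commanded when the call began; what a row does not reach only later rows make up. A row lasts 1/12 s, in which the tool goes at most 41.7 mm and 7.16 degrees, less where a joint would pass 70% of its speed; a pose out of reach is approached as far as the arm can. A call with a gripper value outside its range is refused whole. The fingers move at their own pace and stop on an object; FORCE is the grip in N (left out, the last holds). Time passes only in rows, so rows that repeat a pose let the fingers close, or fill a call up. It gives the time, the measured TCP pose, the force, the opening and the grip force at its end, in the units of the state.
- arm.get_state(): the state, without advancing time (a new reading comes with each control period).
- arm.grab_frame(name): name is "side" or "top"; returns the picture (480x640x3 uint8, red, green, blue); there is no depth.
- arm.get_calibration(name): a dict with "fx", "fy", "cx", "cy" (pixels), "k1" (the pictures are not rectified: a ray, as slopes to the right and down, at radius r is drawn at 1 + k1 r^2 times it, then the intrinsics apply), "cam_to_world" (4x4, takes a point from camera to world coordinates). Camera axes: x right, y down, z forward; pixel columns grow to the right and rows downward; lengths in m; the calibration is good to about 2 mm. A picture is of the moment at which its call begins. get_calibration takes no time and is no camera call.
- arm.job_done(): hands the job in; it is judged then, once.
The state is a dict: "t": time; "q": joint angles; "qd": joint speeds; "joint_efforts": joint torques, N m; "eef_pos": TCP position; "ee_rot": TCP orientation; "force": force on the tool from outside, world axes, zero at the start; "moment": the same for the moment, N m; "width": finger opening in m; "gripper_force": force on a finger pad.
Only numpy, scipy, OpenCV 4.12 (cv2) and the standard library are available. Lean on these libraries where they do the work, as an engineer would, in place of code of your own. Each camera call takes 0.05 s, during which the arm holds its last target. There are 200 camera calls.

TASK

Two stubs of handlebar with brake levers stand on the bench. Check the longer of the two levers with the outside of the fingers, without gripping it: press it in toward the bar with a firm but careful push (about 15 N) until it comes up against its stop, hold it there a second, let it come all the way back out, then press it in against the stop again and finish while holding it there, so that its clearance to the bar can be looked at. Do not touch the handlebar or its grip, and leave the shorter lever and everything else on the bench alone.

Things in the scene. Friction and masses are not known exactly. Their poses are not given: they have to be found in the camera images.
- long_stand: bench stand of the 150 mm lever: steel foot plate 100 x 150 mm fixed to the worktop, grey post and clamp carrying a level stub of handlebar. Origin: on the worktop below the bar's axis; the bar runs along the stand's y. The lever lies level on the -x side of the bar, at its height (130 mm). Highest point of the stand 150 mm. Yaw 0 has the lever toward the robot.
- long_pivot (a point): pivot of the longer lever, on its (vertical) hinge axis at the lever's mid height, 130 mm above the worktop; at (-34, +50, 130) mm in the frame of long_stand. It does not move.
- long_tip (a point): centre of the 22 mm ball at the free end of the longer lever, 130 mm above the worktop; moves with the lever. The lever is a round bare-metal bar 14 mm thick, 150 mm long, nearly straight from pivot to ball (bowed up to 7 mm away from the bar at mid length). The ball is 146 mm from the pivot, at (-79, -89, 130) mm in the frame of long_stand at rest.
- long_lever (a joint): angle of the longer lever, rad: 0 at rest (fully out), grows as it is pressed toward the bar (counter-clockwise from above). A weak spring returns it (1 to 3 N at 100 mm from the pivot). It meets a set screw somewhere from 0.15 to 0.22, different every time, well short of the bar; the stop is springy and gives about 0.04 rad more at 15 N.
- short_stand: bench stand of the 95 mm lever: steel foot plate 100 x 150 mm fixed to the worktop, grey post and clamp carrying a level stub of handlebar. Origin: on the worktop below the bar's axis; the bar runs along the stand's y. The lever lies level on the -x side of the bar, at its height (130 mm). Highest point of the stand 150 mm. Leave its lever alone.
- short_tip (a point): centre of the 22 mm ball at the free end of the shorter lever (95 mm long), 130 mm above the worktop.
- short_lever (a joint): angle of the shorter lever, rad: 0 at rest, where it must stay.
- long_bar: stub of handlebar beside the longer lever, not to be touched: 22 mm thick, axis 130 mm above the worktop along the stand's y, from y +110 (clamped end) to -105 mm; from y +9 to -110 mm it carries a black rubber grip 32 to 38 mm thick. Origin as for long_stand.
- short_bar: stub of handlebar beside the shorter lever, not to be touched: 22 mm thick, axis 130 mm above the worktop along the stand's y, from y +110 (clamped end) to -105 mm; from y +9 to -110 mm it carries a black rubber grip 32 to 38 mm thick. Origin as for short_stand.
- the_oilstone: oilstone, two-layer block 45 x 125 x 24 mm, bystander; origin under its centre
- the_screwdriver: red-handled screwdriver 211 mm long, bystander; origin under its centre
- the_marker: marker pen 130 mm long, 16 mm thick, bystander lying between the stands; origin under its centre
- the_nut_m16: hexagon nut 24 x 27 x 13 mm, bystander; origin under its centre
- the_bolt_m12: hexagon bolt 63 mm long, bystander; origin under its centre
- the_tape_roll: roll of tape, 72 mm across and 19 mm high, bystander; origin under its centre
- the_wrench_13: spanner 155 mm long, 7 mm thick, bystander; origin under its centre
- the_tool_bit_0: square lathe tool bit 12 x 12 x 110 mm, bystander; origin under its centre

How it is judged:
On the way, in this order (a step that is already met when the one before it is completed fails the run):
1. the longer lever is pressed against its stop and held there (contact force between the fingers and long_lever above 9 N and value of joint long_lever above 0.12 rad and velocity of joint long_lever between -0.08 and 0.08 rad/s), for 0.5 s.
2. the longer lever has come all the way back out (value of joint long_lever below 0.03 rad), for 0.1 s.
At the end, for the whole second after the job is handed in: the fingers hold the longer lever still against its stop (turned in by more than 0.12 rad, less than 0.08 rad/s either way) with more than 9 N; the shorter lever is at rest (within 0.03 rad) (all of step 1 and value of joint short_lever below 0.03 rad); the arm keeps its last pose, push and grip.
It fails at once if the longer lever is pushed with more than 35 N (contact force between the fingers and long_lever above 35 N).
It fails at once if a handlebar or grip is touched (more than 1 N) (contact force between any of the fingers, the arm and long_bar above 1 N or contact force between any of the fingers, the arm and short_bar above 1 N).
It fails at once if the shorter lever is moved (more than 0.05 rad) (value of joint short_lever above 0.05 rad).
It fails at once if a bystander is moved or lifted by more than 20 mm (distance of any of the_oilstone, the_screwdriver, the_marker, the_nut_m16, the_bolt_m12, the_tape_roll, the_wrench_13, the_tool_bit_0 from where it was at the start of the episode above 0.02 m).
It also fails if it takes over 48 s, if anything falls off the work surface, if the arm or the gripper's body presses on something with over 40 N, if the wrist force passes 120 N, or if a joint passes its speed limit or range.

## Working session

There is one attempt and no reset: what is moved stays moved. The work goes in short steps, Python scripts to look and compute and a shell command to move; the robot and the scene stay as the last step left them, time stands still between calls to the robot, and variables do not carry over. Pictures are saved under pics/ and viewed, at most 10 in all, crops included, and the job is handed in when it is done.

```bash
mkdir -p pics
cat > h.py <<'E'
from station import arm
import numpy as np, cv2
def snap(n,f):
    im=arm.grab_frame(n); cv2.imwrite('pics/'+f,im[:,:,::-1].copy()); return im
def proj(n,P):
    c=arm.get_calibration(n);T=np.linalg.inv(np.array(c['cam_to_world']));p=T[:3,:3]@np.array(P,float)+T[:3,3]
    s=p[:2]/p[2];s=s*(1+c['k1']*(s@s));return np.array([c['fx']*s[0]+c['cx'],c['fy']*s[1]+c['cy']])
def unproj(n,u,v,z):
    c=arm.get_calibration(n);T=np.array(c['cam_to_world']);d=np.array([(u-c['cx'])/c['fx'],(v-c['cy'])/c['fy']]);s=d.copy()
    for _ in range(20): s=d/(1+c['k1']*(s@s))
    r=T[:3,:3]@np.array([s[0],s[1],1]);o=T[:3,3];return o+r*(z-o[2])/r[2]
E
python3 - <<'E'
from h import *
for n in('top','side'):
    snap(n,n+'0.png');c=arm.get_calibration(n);print(n,np.round(np.array(c['cam_to_world']),3).tolist(),c['fx'])
print(arm.get_state())
E
```

```text
top [[0.021, -0.993, 0.114, 0.288], [-0.998, -0.015, 0.056, -0.072], [-0.054, -0.114, -0.992, 1.63], [0.0, 0.0, 0.0, 1.0]] 601.0853352585738
side [[0.994, -0.074, 0.083, 0.357], [-0.109, -0.508, 0.855, -1.412], [-0.021, -0.858, -0.513, 0.939], [0.0, 0.0, 0.0, 1.0]] 567.5470745840516
{'t': 0.1, 'q': array([-8.58890955e-01,  3.59331306e-01,  1.11790327e-02, -2.92655735e-04,
       -1.22405848e+00, -2.88122343e-01]), 'qd': array([ 0.00063337, -0.00020256,  0.00185598,  0.00128432, -0.00024691,
        0.00132456]), 'joint_efforts': array([-4.01343505e-04, -5.84164560e+01,  2.93749666e+01,  7.01539814e+00,
        1.00860855e-02, -4.98177781e-05]), 'eef_pos': array([ 0.27737185, -0.61488599,  0.1963213 ]), 'ee_rot': array([ 3.14015834e+00, -1.38159508e-04, -2.71790917e+00]), 'force': array([-0.21483123,  0.0730897 , -1.45687938]), 'moment': array([-0.06141871,  0.00058529, -0.02115457]), 'gripper_force': 0.0, 'width': 0.08794800023659463}
```

View pics/top0.png

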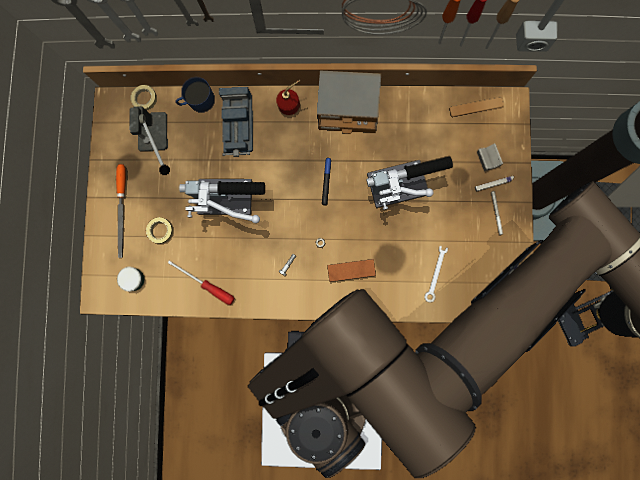

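View pics/side0.png

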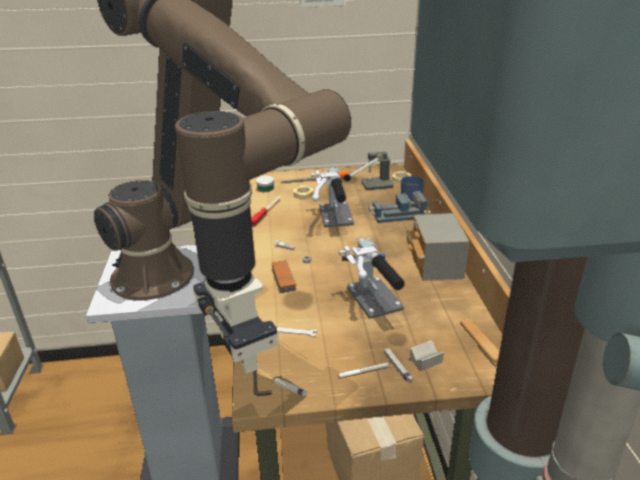

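The top view shows the longer lever on the left stand, ball at about (255,219), pivot at about (200,206) and grip end at about (265,188). The right stand, near (410,180), has the short lever. I'll enlarge the left one.

Run:
```python
from h import *
im=cv2.imread('pics/top0.png')[165:245,170:280];cv2.imwrite('pics/c1.png',cv2.resize(im,None,fx=7,fy=7,interpolation=cv2.INTER_CUBIC))
for p in[(255,219),(200,206),(265,188),(220,188)]:print(p,unproj('top',*p,.13).round(3))
```

```text
(255, 219) [0.494 0.172 0.13 ]
(200, 206) [0.526 0.316 0.13 ]
(265, 188) [0.574 0.149 0.13 ]
(220, 188) [0.573 0.266 0.13 ]
```

View pics/c1.png

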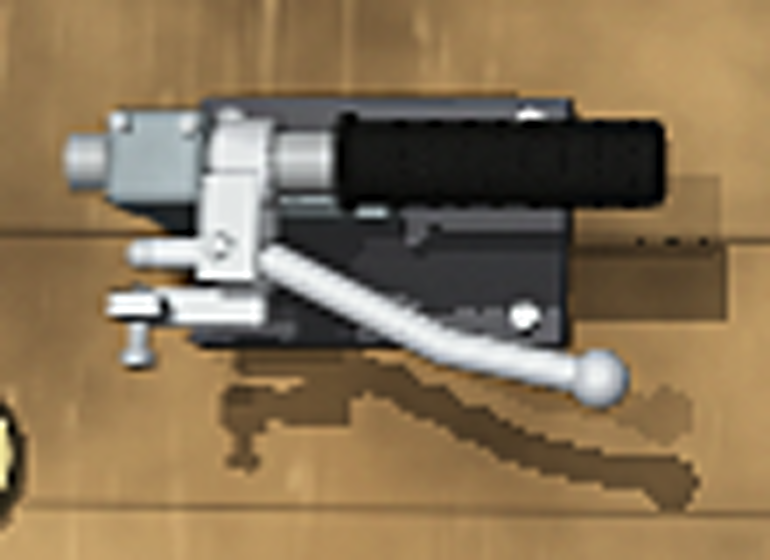

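The crop shows the ball at full-image (255.7,219), the bar axis from (182,188) to (263.6,188.6), and a stand yaw near 0. That puts the ball at (0.494, 0.172) and the bar at x 0.573. The 79 mm between them matches the data. I'll travel with the fingers shut, turned so that their sides face +x.

```bash
python3 -m crank '[{"dx":0.012,"dy":0.034,"dz":0.01,"twist":-5,"grip":-1},{"dx":0.024,"dy":0.068,"dz":0.02,"twist":-10,"grip":-1},{"dx":0.036,"dy":0.102,"dz":0.02,"twist":-15,"grip":-1},{"dx":0.048,"dy":0.137,"dz":0.02,"twist":-20,"grip":-1},{"dx":0.058,"dy":0.172,"dz":0.02,"twist":-24,"grip":-1}]' 30
python3 -m crank '[{"dx":0.012,"dy":0.034,"grip":-1},{"dx":0.024,"dy":0.068,"grip":-1},{"dx":0.036,"dy":0.102,"grip":-1},{"dx":0.048,"dy":0.137,"grip":-1},{"dx":0.058,"dy":0.172,"grip":-1}]'
python3 -m crank '[{"dx":0.012,"dy":0.034,"grip":-1},{"dx":0.024,"dy":0.068,"grip":-1},{"dx":0.036,"dy":0.102,"grip":-1},{"dx":0.048,"dy":0.137,"grip":-1},{"dx":0.058,"dy":0.172,"grip":-1}]'
python3 -c "
from h import *
a=unproj('top',182.1,188.1,.13);b=unproj('top',263.6,188.6,.13);print(a,b,unproj('top',255.7,219,.13),unproj('top',201.7,200,.14))"
```

```text
t: 0.52
eef_pos: [0.3357, -0.4416, 0.2168]
ee_rot: [3.141, -0.0, 3.142]
force: [0.9, 0.3, 1.0]
width: 0.0595
gripper_force: 0.0
[0.57196648 0.36500159 0.13      ] [0.57253359 0.15257687 0.13      ] [0.49393925 0.17025032 0.13      ] [0.53964747 0.30939223 0.14      ]invalid input at $[0]: expected keys dx, dy, dz, twist, grip
invalid input at $[0]: expected keys dx, dy, dz, twist, grip
```

Stand yaw is about 0 with its origin at about (0.573, 0.259), and the pivot and ball both agree. Every row needs all five keys, so I'll add them.

```bash
python3 -m crank '[{"dx":0.012,"dy":0.034,"dz":0,"twist":0,"grip":-1},{"dx":0.024,"dy":0.068,"dz":0,"twist":0,"grip":-1},{"dx":0.036,"dy":0.102,"dz":0,"twist":0,"grip":-1},{"dx":0.048,"dy":0.137,"dz":0,"twist":0,"grip":-1},{"dx":0.058,"dy":0.172,"dz":0,"twist":0,"grip":-1}]'
python3 -m crank '[{"dx":0.012,"dy":0.034,"dz":0,"twist":0,"grip":-1},{"dx":0.024,"dy":0.068,"dz":0,"twist":0,"grip":-1},{"dx":0.036,"dy":0.102,"dz":0,"twist":0,"grip":-1},{"dx":0.048,"dy":0.137,"dz":0,"twist":0,"grip":-1},{"dx":0.058,"dy":0.172,"dz":0,"twist":0,"grip":-1}]'
python3 -m crank '[{"dx":0,"dy":0.034,"dz":0,"twist":0,"grip":-1},{"dx":0,"dy":0.068,"dz":0,"twist":0,"grip":-1},{"dx":0,"dy":0.102,"dz":0,"twist":0,"grip":-1},{"dx":0,"dy":0.137,"dz":0,"twist":0,"grip":-1},{"dx":0,"dy":0.172,"dz":0,"twist":0,"grip":-1}]'
```

```text
t: 0.93
eef_pos: [0.3937, -0.2696, 0.217]
ee_rot: [3.141, -0.0, -3.137]
force: [0.7, 1.0, -0.7]
width: 0.0269
gripper_force: 0.0
t: 1.35
eef_pos: [0.4517, -0.0975, 0.2172]
ee_rot: [3.141, 0.0, -3.137]
force: [1.3, -0.3, 0.2]
width: 0.0008
gripper_force: 0.0
t: 1.77
eef_pos: [0.4509, 0.0744, 0.2172]
ee_rot: [3.141, -0.0, -3.137]
force: [1.2, -0.2, 0.1]
width: 0.0006
gripper_force: 0.0
```

```bash
python3 -m crank '[{"dx":0,"dy":0.034,"dz":0,"twist":0,"grip":-1},{"dx":0,"dy":0.068,"dz":0,"twist":0,"grip":-1},{"dx":0,"dy":0.102,"dz":0,"twist":0,"grip":-1},{"dx":0,"dy":0.138,"dz":0,"twist":0,"grip":-1},{"dx":0,"dy":0.138,"dz":0,"twist":0,"grip":-1}]'
python3 -m crank '[{"dx":0,"dy":0,"dz":-0.025,"twist":0,"grip":-1},{"dx":0,"dy":0,"dz":-0.05,"twist":0,"grip":-1},{"dx":0,"dy":0,"dz":-0.08,"twist":0,"grip":-1},{"dx":0,"dy":0,"dz":-0.104,"twist":0,"grip":-1},{"dx":0,"dy":0,"dz":-0.104,"twist":0,"grip":-1}]'
python3 - <<'E'
from h import *
a=snap('top','t1.png');b=snap('side','s1.png')
k=np.hstack([cv2.resize(a[160:250,170:280],(440,360)),cv2.resize(b[150:240,290:400],(440,360))])
cv2.imwrite('pics/c2.png',cv2.resize(k[:,:,::-1],(800,327)))
print(arm.get_state()['force'])
E
```

```text
t: 2.18
eef_pos: [0.4517, 0.2154, 0.2166]
ee_rot: [3.141, 0.0, -3.134]
force: [0.3, 0.4, -0.3]
width: 0.0003
gripper_force: 0.0
t: 2.6
eef_pos: [0.4486, 0.2084, 0.1085]
ee_rot: [-3.137, -0.007, -3.138]
force: [-0.8, -0.3, 0.4]
width: 0.0002
gripper_force: 0.0
[1.04516059 0.22062916 0.59623293]
```

View pics/c2.png

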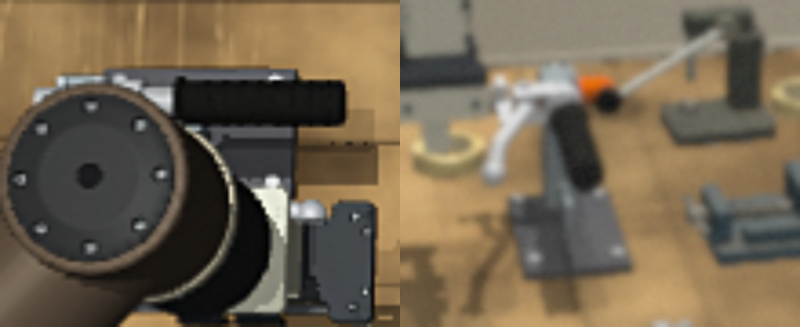

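The top and side views show the fingers standing in front of (−x side) the lever, clear of it. Now the push, slow, reading the force.

```bash
python3 -m crank '[{"dx":0.006,"dy":0,"dz":0,"twist":0,"grip":-1},{"dx":0.012,"dy":0,"dz":0,"twist":0,"grip":-1},{"dx":0.018,"dy":0,"dz":0,"twist":0,"grip":-1},{"dx":0.022,"dy":0,"dz":0,"twist":0,"grip":-1},{"dx":0.022,"dy":0,"dz":0,"twist":0,"grip":-1}]'
python3 -m crank '[{"dx":0.003,"dy":0,"dz":0,"twist":0,"grip":-1},{"dx":0.006,"dy":0,"dz":0,"twist":0,"grip":-1},{"dx":0.009,"dy":0,"dz":0,"twist":0,"grip":-1},{"dx":0.012,"dy":0,"dz":0,"twist":0,"grip":-1},{"dx":0.012,"dy":0,"dz":0,"twist":0,"grip":-1}]'
python3 -m crank '[{"dx":0.002,"dy":0,"dz":0,"twist":0,"grip":-1},{"dx":0.004,"dy":0,"dz":0,"twist":0,"grip":-1},{"dx":0.006,"dy":0,"dz":0,"twist":0,"grip":-1},{"dx":0.008,"dy":0,"dz":0,"twist":0,"grip":-1},{"dx":0.008,"dy":0,"dz":0,"twist":0,"grip":-1}]'
```

```text
t: 3.12
eef_pos: [0.4748, 0.211, 0.1137]
ee_rot: [3.141, 0.001, -3.137]
force: [-0.4, -1.0, -0.3]
width: 0.0002
gripper_force: 0.0
t: 3.53
eef_pos: [0.4861, 0.2108, 0.1131]
ee_rot: [-3.142, 0.0, -3.137]
force: [1.1, -0.1, -0.2]
width: 0.0004
gripper_force: 0.0
t: 3.95
eef_pos: [0.4939, 0.2108, 0.1132]
ee_rot: [3.142, 0.0, -3.137]
force: [-0.0, 1.2, -0.3]
width: 0.0004
gripper_force: 0.0
```

```bash
python3 -m crank '[{"dx":0.001,"dy":0,"dz":0,"twist":0,"grip":-1},{"dx":0.002,"dy":0,"dz":0,"twist":0,"grip":-1},{"dx":0.003,"dy":0,"dz":0,"twist":0,"grip":-1},{"dx":0.004,"dy":0,"dz":0,"twist":0,"grip":-1},{"dx":0.004,"dy":0,"dz":0,"twist":0,"grip":-1}]'
python3 -m crank '[{"dx":0.001,"dy":0,"dz":0,"twist":0,"grip":-1},{"dx":0.002,"dy":0,"dz":0,"twist":0,"grip":-1},{"dx":0.003,"dy":0,"dz":0,"twist":0,"grip":-1},{"dx":0.003,"dy":0,"dz":0,"twist":0,"grip":-1},{"dx":0.003,"dy":0,"dz":0,"twist":0,"grip":-1}]'
```

```text
t: 4.37
eef_pos: [0.4977, 0.2108, 0.1132]
ee_rot: [3.142, 0.0, -3.137]
force: [-0.1, -0.5, 0.0]
width: 0.0004
gripper_force: 0.0
t: 4.78
eef_pos: [0.5006, 0.2107, 0.1131]
ee_rot: [-3.142, -0.0, -3.137]
force: [0.9, 0.4, -0.3]
width: 0.0004
gripper_force: 0.0
```

Run:
```python
from h import *
F=[];ims=[]
for i in range(6):
    b=arm.grab_frame('side');F.append(arm.get_state()['force'])
print(np.mean(F,0))
a=snap('top','t2.png')
k=np.hstack([cv2.resize(a[160:250,170:280],(440,360)),cv2.resize(b[150:240,290:400],(440,360))])
cv2.imwrite('pics/c3.png',cv2.resize(k[:,:,::-1],(800,327)))
```

```text
[-0.27141677  0.01877658 -0.09013131]
```

View pics/c3.png

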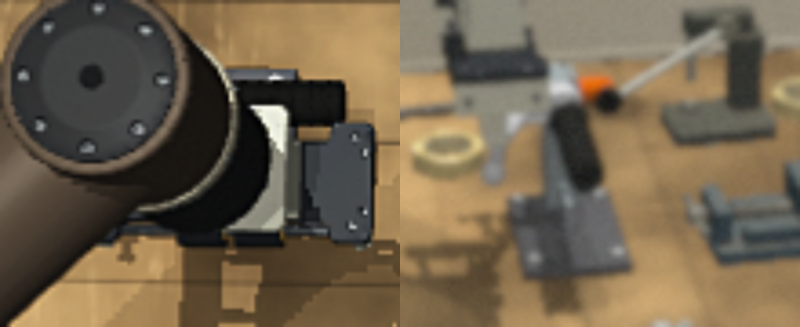

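The ball still appears at about (492,172) in the side half, so it has hardly moved and there's no force. I'll check with projected points in an enlarged side view.

Run:
```python
from h import *
b=snap('side','s2.png');s=arm.get_state();e=s['eef_pos'];print(e)
im=cv2.resize(b[150:225,290:390,::-1],(800,600),interpolation=cv2.INTER_CUBIC)
def m(P,c):
    p=proj('side',P);q=(p-[290,150])*8+4;cv2.circle(im,tuple(int(v) for v in q),5,c,-1);print(P,p.round(1))
for dx in(-.0095,.0095):
  for dy in(-.021,.021): m(e+[dx,dy,0],(0,0,255))
m([.494,.170,.13],(0,255,0));m([.539,.309,.13],(0,255,0));m([.527,.166,.13],(255,0,0));m([.573,.149,.13],(0,255,255))
cv2.imwrite('pics/c4.png',im)
```

```text
[0.50055309 0.21075072 0.11318238]
[0.49105309 0.18975072 0.11318238] [313.7 200.1]
[0.49105309 0.23175072 0.11318238] [312.4 194.2]
[0.51005309 0.18975072 0.11318238] [319.6 199.7]
[0.51005309 0.23175072 0.11318238] [318.2 193.8]
[0.494, 0.17, 0.13] [315.1 198.1]
[0.539, 0.309, 0.13] [324.3 178.5]
[0.527, 0.166, 0.13] [325.7 198. ]
[0.573, 0.149, 0.13] [341.  199.4]
```

View pics/c4.png

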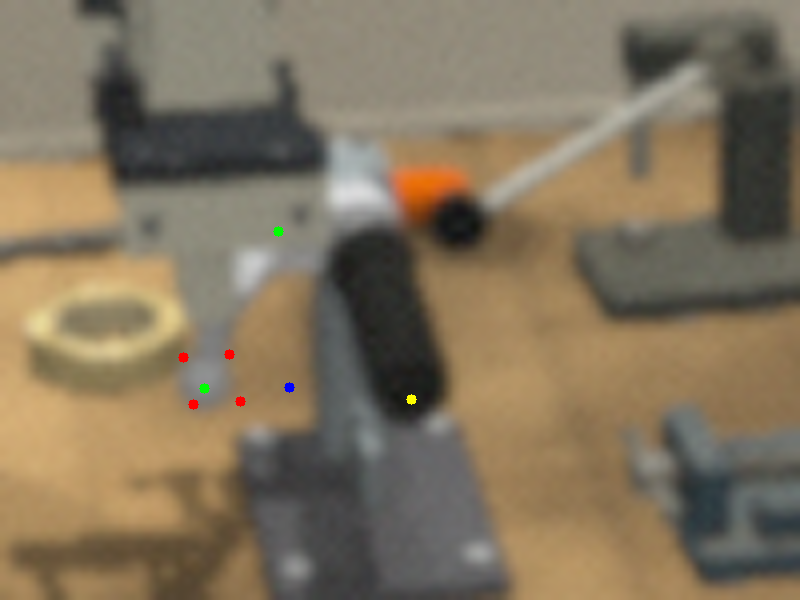

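The ball matches the rest position, although the tool should overlap the lever. I'll compare the fingertip with its projection in the start picture and now.

Run:
```python
from h import *
a=cv2.imread('pics/side0.png');b=cv2.imread('pics/s2.png');c=cv2.imread('pics/s1.png')
e=np.array([.2774,-.6149,.1963]);yw=-2.718;ty=np.array([np.sin(yw),-np.cos(yw),0])
A=cv2.resize(a[270:420,180:330],(400,400),interpolation=cv2.INTER_CUBIC)
for s in(-.065,-.044,0,.044,.065):
    p=proj('side',e+s*ty);print(p);cv2.circle(A,tuple(int(v) for v in (p-[180,270])*400/150),3,(0,0,255),-1)
B=cv2.resize(b[165:215,290:340],(400,400),interpolation=cv2.INTER_CUBIC);C=cv2.resize(c[165:215,280:330],(400,400),interpolation=cv2.INTER_CUBIC)
cv2.imwrite('pics/c5.png',cv2.resize(np.vstack([np.hstack([A,B]),np.hstack([C,A])])[:800],(600,600)))
print(proj('side',[.5,.114,.179]),proj('side',[.45,.19,.113]),proj('side',[.5,.19,.16]))
```

```text
[254.85133036 387.14472106]
[249.93560106 379.73554589]
[240.10973183 364.94357506]
[230.87517375 351.06360853]
[226.66025194 344.73542165]
[318.47682453 191.80272148] [300.76672811 200.99411087] [316.07169987 186.55019465]
```

View pics/c5.png

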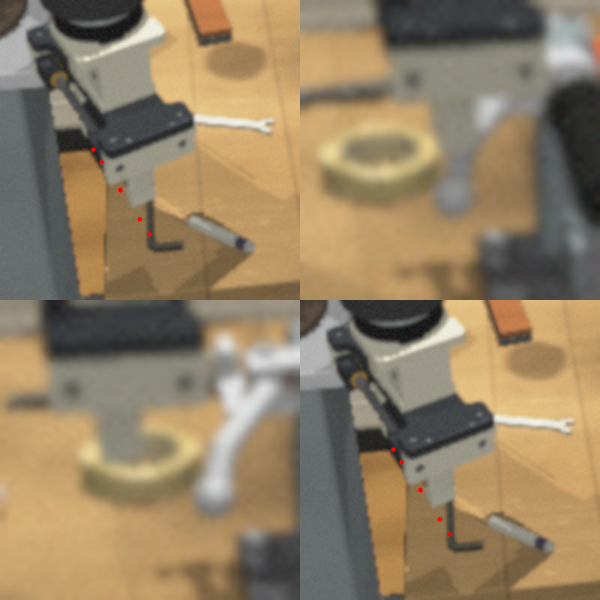

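In both pictures the finger ends about 9 to 15 px above where the reported TCP projects, and the body is shifted by the same amount. At the present position, about (316,190) against (316,200). So the real fingertips are about 32 mm higher than reported, and they passed over the lever (top 137 mm). I'll back off, lower by 30 mm and check again.

```bash
python3 -m crank '[{"dx":-0.015,"dy":0,"dz":0,"twist":0,"grip":-1},{"dx":-0.03,"dy":0,"dz":0,"twist":0,"grip":-1},{"dx":-0.045,"dy":0,"dz":0,"twist":0,"grip":-1},{"dx":-0.05,"dy":0,"dz":0,"twist":0,"grip":-1},{"dx":-0.05,"dy":0,"dz":0,"twist":0,"grip":-1}]'
python3 -m crank '[{"dx":0,"dy":0,"dz":-0.01,"twist":0,"grip":-1},{"dx":0,"dy":0,"dz":-0.02,"twist":0,"grip":-1},{"dx":0,"dy":0,"dz":-0.03,"twist":0,"grip":-1},{"dx":0,"dy":0,"dz":-0.03,"twist":0,"grip":-1},{"dx":0,"dy":0,"dz":-0.03,"twist":0,"grip":-1}]'
python3 - <<'E'
from h import *
c=snap('side','s3.png');e=arm.get_state()['eef_pos']
C=cv2.resize(c[160:220,280:360,::-1],(800,600),interpolation=cv2.INTER_CUBIC)
for z in(0,.03):
  for dx in(-.0095,.0095):
    p=proj('side',e+[dx,-.021,z]);print(p);cv2.circle(C,tuple(int(v) for v in (p-[280,160])*10+5),4,(0,0,255) if z else (255,0,0),-1)
cv2.imwrite('pics/c6.png',C)
E
```

```text
t: 5.6
eef_pos: [0.4498, 0.2107, 0.1135]
ee_rot: [3.141, 0.0, -3.136]
force: [-0.2, -0.5, 0.8]
width: 0.0005
gripper_force: 0.0
t: 6.02
eef_pos: [0.4503, 0.21, 0.0818]
ee_rot: [-3.139, -0.002, -3.137]
force: [0.0, 0.1, 0.9]
width: 0.0006
gripper_force: 0.0
[298.39611999 209.76398493]
[304.31932316 209.34905806]
[298.00123261 201.41047738]
[303.97586061 200.99952318]
```

View pics/c6.png

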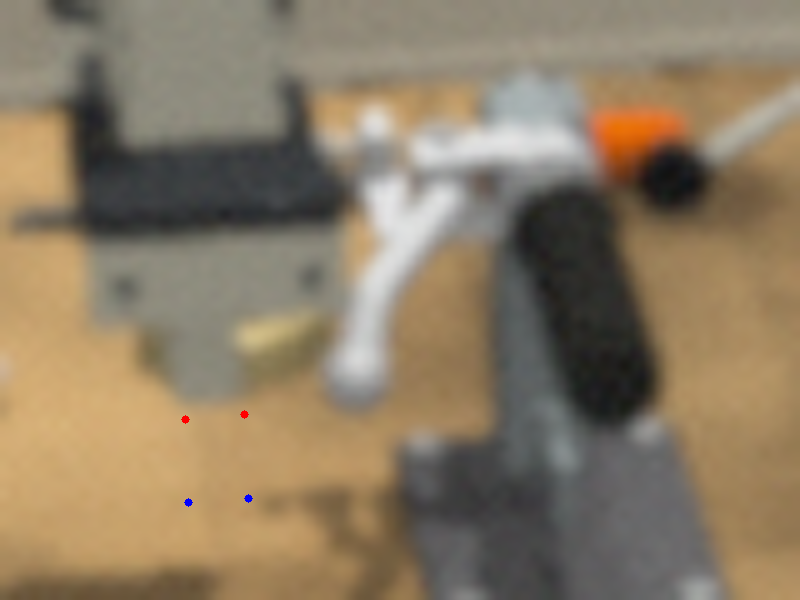

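The tip now ends at about (301,200), some 2 px above the red (+30 mm) mark, so the true tip height is about 117 mm, level with the lever. I'll go 4 mm lower and push again.

```bash
python3 -m crank '[{"dx":0.006,"dy":0,"dz":-0.004,"twist":0,"grip":-1},{"dx":0.012,"dy":0,"dz":-0.004,"twist":0,"grip":-1},{"dx":0.018,"dy":0,"dz":-0.004,"twist":0,"grip":-1},{"dx":0.022,"dy":0,"dz":-0.004,"twist":0,"grip":-1},{"dx":0.022,"dy":0,"dz":-0.004,"twist":0,"grip":-1}]'
python3 -m crank '[{"dx":0.003,"dy":0,"dz":0,"twist":0,"grip":-1},{"dx":0.006,"dy":0,"dz":0,"twist":0,"grip":-1},{"dx":0.009,"dy":0,"dz":0,"twist":0,"grip":-1},{"dx":0.012,"dy":0,"dz":0,"twist":0,"grip":-1},{"dx":0.012,"dy":0,"dz":0,"twist":0,"grip":-1}]'
python3 -m crank '[{"dx":0.002,"dy":0,"dz":0,"twist":0,"grip":-1},{"dx":0.004,"dy":0,"dz":0,"twist":0,"grip":-1},{"dx":0.006,"dy":0,"dz":0,"twist":0,"grip":-1},{"dx":0.008,"dy":0,"dz":0,"twist":0,"grip":-1},{"dx":0.008,"dy":0,"dz":0,"twist":0,"grip":-1}]'
cat > f.py <<'E'
from h import *
F=[];
for i in range(6): arm.grab_frame('side');F.append(arm.get_state()['force'])
s=arm.get_state();print(np.mean(F,0).round(2),s['eef_pos'].round(4),s['t'])
E
python3 f.py
```

```text
t: 6.48
eef_pos: [0.4737, 0.2109, 0.0792]
ee_rot: [3.141, 0.0, -3.137]
force: [0.3, -0.4, -0.6]
width: 0.0001
gripper_force: 0.0
t: 6.9
eef_pos: [0.4847, 0.2105, 0.079]
ee_rot: [-3.141, -0.001, -3.137]
force: [-1.5, -0.3, 1.1]
width: 0.0002
gripper_force: 0.6
t: 7.32
eef_pos: [0.4927, 0.2106, 0.079]
ee_rot: [-3.141, -0.0, -3.137]
force: [-1.6, -1.4, 0.4]
width: 0.0
gripper_force: 0.8
[-1.61 -0.73 -0.28] [0.4924 0.2107 0.0791] 7.6167
```

Contact: the spring force is −1.6 N. Now toward the stop in small steps.

```bash
python3 -m crank '[{"dx":0.001,"dy":0,"dz":0,"twist":0,"grip":-1},{"dx":0.002,"dy":0,"dz":0,"twist":0,"grip":-1},{"dx":0.003,"dy":0,"dz":0,"twist":0,"grip":-1},{"dx":0.004,"dy":0,"dz":0,"twist":0,"grip":-1},{"dx":0.004,"dy":0,"dz":0,"twist":0,"grip":-1}]'
python3 -m crank '[{"dx":0.001,"dy":0,"dz":0,"twist":0,"grip":-1},{"dx":0.002,"dy":0,"dz":0,"twist":0,"grip":-1},{"dx":0.003,"dy":0,"dz":0,"twist":0,"grip":-1},{"dx":0.003,"dy":0,"dz":0,"twist":0,"grip":-1},{"dx":0.003,"dy":0,"dz":0,"twist":0,"grip":-1}]'
python3 f.py
```

```text
t: 8.03
eef_pos: [0.4967, 0.2107, 0.0792]
ee_rot: [-3.142, -0.0, -3.137]
force: [-3.1, -1.3, -0.7]
width: 0.0007
gripper_force: 1.0
t: 8.45
eef_pos: [0.4996, 0.2107, 0.0792]
ee_rot: [3.142, 0.0, -3.137]
force: [-2.1, -2.0, -0.8]
width: 0.0007
gripper_force: 1.1
[-2.37 -1.56 -0.35] [0.4995 0.2107 0.0791] 8.75
```

```bash
python3 -m crank '[{"dx":0.001,"dy":0,"dz":0,"twist":0,"grip":-1},{"dx":0.002,"dy":0,"dz":0,"twist":0,"grip":-1},{"dx":0.003,"dy":0,"dz":0,"twist":0,"grip":-1},{"dx":0.003,"dy":0,"dz":0,"twist":0,"grip":-1},{"dx":0.003,"dy":0,"dz":0,"twist":0,"grip":-1}]'
python3 f.py
```

```text
t: 9.17
eef_pos: [0.5026, 0.2107, 0.0791]
ee_rot: [-3.142, 0.0, -3.137]
force: [-2.6, -1.8, 0.3]
width: 0.0003
gripper_force: 1.2
[-2.57 -1.98  0.07] [0.5025 0.2107 0.0792] 9.4667
```

```bash
python3 -m crank '[{"dx":0.001,"dy":0,"dz":0,"twist":0,"grip":-1},{"dx":0.002,"dy":0,"dz":0,"twist":0,"grip":-1},{"dx":0.003,"dy":0,"dz":0,"twist":0,"grip":-1},{"dx":0.003,"dy":0,"dz":0,"twist":0,"grip":-1},{"dx":0.003,"dy":0,"dz":0,"twist":0,"grip":-1}]'
python3 f.py
```

```text
t: 9.88
eef_pos: [0.5053, 0.2104, 0.0791]
ee_rot: [-3.141, -0.001, -3.137]
force: [-4.5, -3.1, 1.9]
width: 0.0003
gripper_force: 2.1
[-4.12 -2.83  1.37] [0.5053 0.2105 0.0791] 10.1833
```

```bash
python3 -m crank '[{"dx":0.0005,"dy":0,"dz":0,"twist":0,"grip":-1},{"dx":0.001,"dy":0,"dz":0,"twist":0,"grip":-1},{"dx":0.0015,"dy":0,"dz":0,"twist":0,"grip":-1},{"dx":0.002,"dy":0,"dz":0,"twist":0,"grip":-1},{"dx":0.002,"dy":0,"dz":0,"twist":0,"grip":-1}]'
python3 f.py
```

```text
t: 10.6
eef_pos: [0.5065, 0.2102, 0.079]
ee_rot: [-3.141, -0.002, -3.137]
force: [-8.3, -2.5, 3.4]
width: 0.0004
gripper_force: 4.0
[-7.46 -2.68  3.45] [0.5065 0.2102 0.079 ] 10.9
```

```bash
python3 -m crank '[{"dx":0.001,"dy":0,"dz":0,"twist":0,"grip":-1},{"dx":0.002,"dy":0,"dz":0,"twist":0,"grip":-1},{"dx":0.003,"dy":0,"dz":0,"twist":0,"grip":-1},{"dx":0.0035,"dy":0,"dz":0,"twist":0,"grip":-1},{"dx":0.0035,"dy":0,"dz":0,"twist":0,"grip":-1}]'
python3 f.py
```

```text
t: 11.32
eef_pos: [0.5083, 0.2098, 0.0788]
ee_rot: [-3.14, -0.005, -3.137]
force: [-15.2, -2.4, 9.6]
width: 0.0005
gripper_force: 7.9
[-15.55  -2.02   8.82] [0.5083 0.2098 0.0788] 11.6167
```

It's on the stop at about 15 N in x, but with 9 N upward, so the tips bear high on the round lever. I'll hold a second, release fully, and lower 10 mm for the second press.

```bash
for i in 1; do python3 -m crank '[{"dx":0,"dy":0,"dz":0,"twist":0,"grip":-1},{"dx":0,"dy":0,"dz":0,"twist":0,"grip":-1},{"dx":0,"dy":0,"dz":0,"twist":0,"grip":-1},{"dx":0,"dy":0,"dz":0,"twist":0,"grip":-1},{"dx":0,"dy":0,"dz":0,"twist":0,"grip":-1}]'; done
python3 -m crank '[{"dx":0,"dy":0,"dz":0,"twist":0,"grip":-1},{"dx":0,"dy":0,"dz":0,"twist":0,"grip":-1},{"dx":0,"dy":0,"dz":0,"twist":0,"grip":-1},{"dx":0,"dy":0,"dz":0,"twist":0,"grip":-1},{"dx":0,"dy":0,"dz":0,"twist":0,"grip":-1}]'
python3 -c "
from h import *
b=snap('side','s4.png');t=snap('top','t4.png')
k=np.hstack([cv2.resize(b[160:220,290:350],(400,400),interpolation=cv2.INTER_CUBIC),cv2.resize(t[160:250,190:280],(400,400),interpolation=cv2.INTER_CUBIC)])
cv2.imwrite('pics/c7.png',k[:,:,::-1].copy())"
```

```text
t: 12.03
eef_pos: [0.5083, 0.2098, 0.0789]
ee_rot: [-3.14, -0.004, -3.137]
force: [-15.0, -1.8, 8.2]
width: 0.0002
gripper_force: 7.8
t: 12.45
eef_pos: [0.5083, 0.2098, 0.0788]
ee_rot: [-3.14, -0.004, -3.137]
force: [-16.7, -0.9, 8.8]
width: 0.0004
gripper_force: 7.8
```

View pics/c7.png

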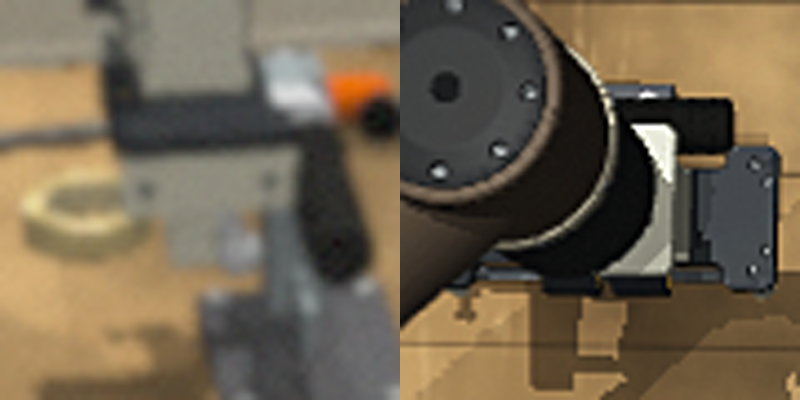

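The side half shows the ball pressed in, at (326,197) in full-image pixels against a predicted (325.7,198), with the fingers reaching below its centre. The height is good, so I'll keep it. Release and wait, then press again to the same place.

```bash
python3 -m crank '[{"dx":-0.006,"dy":0,"dz":0,"twist":0,"grip":-1},{"dx":-0.015,"dy":0,"dz":0,"twist":0,"grip":-1},{"dx":-0.025,"dy":0,"dz":0,"twist":0,"grip":-1},{"dx":-0.035,"dy":0,"dz":0,"twist":0,"grip":-1},{"dx":-0.045,"dy":0,"dz":0,"twist":0,"grip":-1}]'
python3 -m crank '[{"dx":0,"dy":0,"dz":0,"twist":0,"grip":-1},{"dx":0,"dy":0,"dz":0,"twist":0,"grip":-1},{"dx":0,"dy":0,"dz":0,"twist":0,"grip":-1},{"dx":0,"dy":0,"dz":0,"twist":0,"grip":-1},{"dx":0,"dy":0,"dz":0,"twist":0,"grip":-1}]'
python3 - <<'E'
from h import *
b=snap('side','s5.png');t=snap('top','t5.png');a=cv2.imread('pics/s3.png')[:,:,::-1]
print(arm.get_state()['force'].round(1))
k=np.hstack([cv2.resize(x[160:220,290:350],(400,400),interpolation=cv2.INTER_CUBIC) for x in(b,a)])
cv2.imwrite('pics/c8.png',k[:,:,::-1].copy())
E
```

```text
t: 12.97
eef_pos: [0.4657, 0.2111, 0.0795]
ee_rot: [3.141, 0.001, -3.136]
force: [0.0, -0.1, 0.0]
width: 0.0007
gripper_force: 0.0
t: 13.38
eef_pos: [0.4664, 0.2108, 0.0792]
ee_rot: [3.142, 0.0, -3.137]
force: [0.0, -1.0, -0.3]
width: 0.0005
gripper_force: 0.0
[ 0.2 -0.4  0.3]
```

View pics/c8.png

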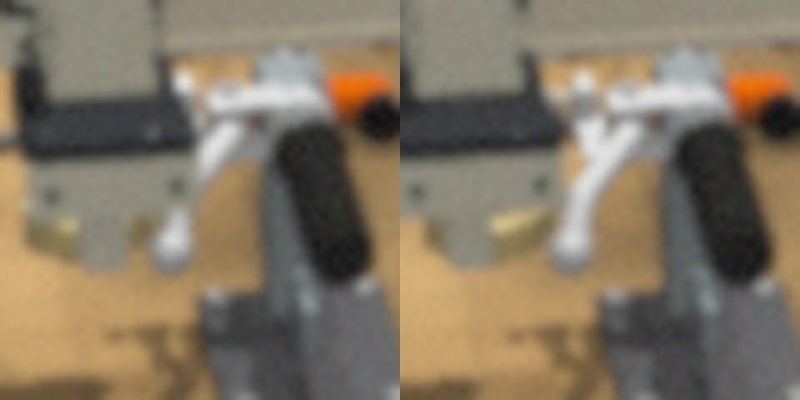

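The ball is back at (172,245) in the left half, the same as its rest position in the right half, with the fingers clear. Now the second press.

```bash
python3 -m crank '[{"dx":0.005,"dy":0,"dz":0,"twist":0,"grip":-1},{"dx":0.01,"dy":0,"dz":0,"twist":0,"grip":-1},{"dx":0.015,"dy":0,"dz":0,"twist":0,"grip":-1},{"dx":0.02,"dy":0,"dz":0,"twist":0,"grip":-1},{"dx":0.024,"dy":0,"dz":0,"twist":0,"grip":-1}]'
python3 -m crank '[{"dx":0.003,"dy":0,"dz":0,"twist":0,"grip":-1},{"dx":0.006,"dy":0,"dz":0,"twist":0,"grip":-1},{"dx":0.009,"dy":0,"dz":0,"twist":0,"grip":-1},{"dx":0.012,"dy":0,"dz":0,"twist":0,"grip":-1},{"dx":0.014,"dy":0,"dz":0,"twist":0,"grip":-1}]'
python3 -m crank '[{"dx":0.0015,"dy":0,"dz":0,"twist":0,"grip":-1},{"dx":0.003,"dy":0,"dz":0,"twist":0,"grip":-1},{"dx":0.0045,"dy":0,"dz":0,"twist":0,"grip":-1},{"dx":0.006,"dy":0,"dz":0,"twist":0,"grip":-1},{"dx":0.007,"dy":0,"dz":0,"twist":0,"grip":-1}]'
python3 -m crank '[{"dx":0,"dy":0,"dz":0,"twist":0,"grip":-1},{"dx":0,"dy":0,"dz":0,"twist":0,"grip":-1},{"dx":0,"dy":0,"dz":0,"twist":0,"grip":-1},{"dx":0,"dy":0,"dz":0,"twist":0,"grip":-1},{"dx":0,"dy":0,"dz":0,"twist":0,"grip":-1}]'
python3 f.py
```

```text
t: 13.9
eef_pos: [0.4902, 0.2102, 0.0788]
ee_rot: [-3.141, -0.001, -3.137]
force: [-2.2, -1.4, 0.9]
width: 0.0002
gripper_force: 0.9
t: 14.32
eef_pos: [0.504, 0.2104, 0.079]
ee_rot: [-3.141, -0.001, -3.137]
force: [-1.9, -2.5, -0.5]
width: 0.0004
gripper_force: 1.4
t: 14.73
eef_pos: [0.5082, 0.2096, 0.0787]
ee_rot: [-3.14, -0.005, -3.137]
force: [-16.8, -0.8, 9.1]
width: 0.0004
gripper_force: 8.3
t: 15.15
eef_pos: [0.508, 0.2097, 0.0787]
ee_rot: [-3.14, -0.005, -3.137]
force: [-15.2, -1.4, 6.9]
width: 0.0006
gripper_force: 7.4
[-14.65  -1.69   7.11] [0.508  0.2097 0.0787] 15.45
```

Steady at about 15 N against the stop, so I'm handing it in.

```bash
python3 -c "
from station import arm
print(arm.job_done())"
```

```text
the job is handed in; nothing more can be done
None
```

I pressed the longer lever against its stop at about 15 N and held it over a second, let it come fully back out, then pressed it in again and handed the job in with it held there at about 15 N; the verdict was not shown.

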